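Cap the cement pot and swing it to its parked hole

ROBOT

A 6-joint arm with a two-finger parallel gripper is mounted at the origin on the work surface. World frame = base frame: x ahead of the robot, y to its left, z up, the work surface at z = 0. Lengths are in m, angles in rad, forces in N, time in s.
With the tool pointing down it reaches from about 0.375 to 0.75 m from the base axis. Payload 9 kg.
Tool frame: the origin (TCP) lies midway between the tips of the shut fingers; the grasp point (between the pads) lies 19 mm behind it; y points along the fingers, z is the direction in which the jaws open and shut, and the axes are right-handed (so a half turn about y gives the same grasp; the last joint's range is limited). The gripper opens to 85 mm and grips with 20 to 120 N. Pads are 22 mm wide; open, the fingers measure 114 mm over their backs; the gripper's body (76 mm by 85 mm) begins 54 mm behind the grasp point. The pads swing forward as they close: fully open they stand 13 mm farther back than shut.
Start: joints at [-1.486, 0.104, 0.097, 1.564, 0, 1.353], TCP at [0.179, -0.573, 0.231] pointing down, gripper open.
Joint ranges: [-2.99, 2.99], [-0.84, 1.86], [-1.1, 1.16], [-1.84, 2.11], [-1.51, 1.56], [-3.14, 3.14]. Speed limits (rad/s): [2.22, 2.22, 2.57, 3.14, 3.14, 3.14].

INTERFACE

Orientations are given as a rotation vector (axis times angle).
In Python, from rig import r gives the robot as it stands. The module is installed in compiled form; this text tells all that it offers.
- The arm moves only by the tool jog_arm, never from a script. Its argument "motion" is text: rows parted by semicolons, each of 6 numbers parted by spaces: the shift along the world's x, y, z in cm, then the turn, a rotation vector about the world's x, y, z in rad. In form: tx ty tz wx wy wz; .... A call has exactly 5 rows; each row shifts and turns the pose as measured when the row begins; what a row does not reach is not made up. A row lasts 1/10 s, in which the tool goes at most 50 mm and 8.59 degrees, less where a joint would pass 70% of its speed; a pose out of reach is approached as far as the arm can. A call with a gripper value outside its range is refused whole. "fingers" is the closure, from -1 (fully open) to 1 (shut), so that 0 is half open, set as the call begins (left out, the last holds). The fingers move at their own pace and stop on an object; "squeeze" is the grip in N (left out, the last holds). Time passes only in rows, so rows that do not move let the fingers close, or fill a call up. It gives the time, the measured TCP pose, the force and the opening at its end, in the units of the state.
- r.get_state(): the state, without advancing time (a new reading comes with each control period).
- r.get_image(name): name is "side" or "top"; returns a dict with "pixels" (400x640x3 uint8, red, green, blue), "fx", "fy", "cx", "cy" (pixels), "k1" (the pictures are not rectified: a ray, as slopes to the right and down, at radius r is drawn at 1 + k1 r^2 times it, then the intrinsics apply), "view" (4x4, takes a point from world to camera coordinates). Camera axes: x right, y down, z forward; pixel columns grow to the right and rows downward; lengths in m; the calibration is good to about 2 mm. A picture is of the moment at which its call begins. There is no depth.
- r.close_job(): hands the job in, once; it reports no verdict.
The state is a dict: "time_s": time; "joint_pos": joint angles; "qd": joint speeds; "joint_torque": joint torques, N m; "eef_pos": TCP position; "orientation": TCP orientation; "force": force on the tool from outside, world axes, zero at the start; "ft_torque": the same for the moment, N m; "width": opening from 0.0 (shut) to 1.0 (fully open).
Only numpy, scipy, OpenCV 4.12 (cv2) and the standard library are available. Lean on these libraries where they do the work, as an engineer would, in place of code of your own. Each camera call takes 0.05 s, during which the arm holds its last target.

TASK

Close the cement pot: fit the loose cap into the pot's tilted mouth, press it down against its spring, then, still pressing, twist it clockwise until its lugs catch under the collar and it stays locked, and let go of it. Then draw the spring index pin, swing the pot round anticlockwise to the other hole and let the pin drop fully into it. Leave the other things on the bench where they are.

Things in the scene. Friction and masses are not known exactly. Their poses are not given: they have to be found in the camera images.
- mouth (a point): Centre of the top face of the aluminium collar (96 mm across, 6 mm thick) of the cement pot (88 mm across, 140 mm long), which leans 26 degrees from vertical in the swivel holder, at first roughly away from the robot. z points out along the pot's axis. x is the locked line, marked by two small ribs on the rim, on which the cap's lugs and handle must end.
- keyhole (a point): Same frame, 6 mm deeper (collar's underside). The mouth is a 40 mm round opening with two opposite notches 20 mm wide, reaching 34 mm from the axis, for the cap's lugs. The line through the notches is +65 degrees about z from the locked line x (anticlockwise seen from outside), so closing is a 65 degree clockwise twist.
- latch (a point): Same frame, 13 mm below the mouth point: foot of the latch ridge. A 7 mm ridge under it lies between notch and locked pocket: lug tops must be over 13 mm below the collar's top face to pass. Let go past it, the lugs rise until they meet the collar's underside, 6 mm below the top face. Stops block turning the other way, or over about 10 degrees past the locked line.
- cap_center (a point): Centre, half-way up, of the loose cap (68 mm tall, 84 mm across, about 0.14 kg), upright on the bench at first. z is its axis, x along handle and lugs; half a turn is the same. Pressed fully down, its disc meets the collar and this point is 10 mm above the mouth point; locked and let go, about 21 mm; resting unpressed on the sealing disc, 22 mm.
- cap_handle (a point): Point in the cap's black bar handle, 53 mm above the cap's underside (19 mm above its centre), same axes. The handle runs along x: 68 mm long, 20 mm wide, from 30 to 68 mm above the underside; to be gripped across its width. Under it a black disc 84 mm across, from 24 to 31 mm.
- cap_foot (a point): Centre of the cap's underside, same axes: aluminium hub 33 mm across with two opposite lugs along x, 62 mm tip to tip, 14 mm wide, in the lowest 7 mm, right under the handle and in line with it.
- seal (a joint): White sprung sealing disc inside the mouth, pressed by the cap's underside: 0 at rest (its face 12 mm below the collar's top face), grows to 0.016 m as it is pushed in. About 5.5 N starts it, 11 N at 12 mm.
- stand: Fixed swivel base, a grey disc 264 mm across; origin on the bench at the vertical swivel axis. Its steel index plate (top at 22 mm) has two index holes 110 mm from the swivel axis: one on the base's x axis, where the pin sits at first, the other 0.9 rad (52 degrees) anticlockwise from it seen from above. At first its x points roughly towards the robot.
- swivel (a joint): Angle of the pot holder on its stand in rad: 0 at the first hole, growing anticlockwise seen from above, 0.9 at the other hole. It turns easily once the pin is drawn, and stays where it is left; travel -0.25 to 1.15.
- pin (a joint): Lift of the spring index pin in m: 0 when fully down in a hole, about 0.010 when its round tip rides on the index plate, at most 0.018. The spring pushes down with about 5 N, 9 N when fully drawn.
- pin_knob (a point): Centre of the black round pull knob of the index pin (28 mm across, 36 mm tall, vertical, with a 34 mm flange under it, 78 mm above the bench when down), 110 mm from the swivel axis, on the side away from the pot's mouth. It rides round with the pot holder. Pull straight up.
- tin: Bystander: low round polish tin, 86 mm across, 30 mm tall, no handle; origin under its centre.
- hammer: Bystander: hammer lying beyond the stand, on the right.
- brush: Bystander: brush on the left.
- mug: Bystander: white mug, 90 mm tall.
- can: Bystander: plain metal can, 150 mm tall.
- last: Bystander: wooden shoe last, about 215 mm long, beyond the stand.
- sander: Bystander: cork sanding block, 110 mm long.
Things that resemble listed ones, but are neither listed nor needed, are in the scene too. What is shaped like the part that bears cap_center but turquoise or yellow is not meant.

How it is judged:
By the outcome, as a careful person would: the job done as asked, in the order asked, and still so for the second after the job is handed in, with the robot touching nothing.
It also fails if it takes over 64 s, if anything falls off the work surface, if the arm or the gripper's body presses on something with over 40 N, if the wrist force passes 120 N, or if a joint passes its speed limit or range.

## Working session

There is one attempt and no reset: what is moved stays moved. The work goes in short steps, Python scripts to look and compute and a tool call to move; the robot and the scene stay as the last step left them, time stands still between calls to the robot, and variables do not carry over. Pictures are saved under pics/ and viewed, and the job is handed in when it is done.

Besides the shell and the picture viewer there is one more tool, called after "Request:" as a command line: name --argument value ..., lists and objects as JSON in quotes. jog_arm: Moves the arm, as the interface text tells. Its arguments: {"type":"object","properties":{"motion":{"type":"string"},"fingers":{"type":"number"},"squeeze":{"type":"number"}},"required":["motion"]}

```bash
mkdir -p pics; cat > h.py <<'E'
import numpy as np, cv2
from scipy.spatial.transform import Rotation as R
def cam(im):
    V=np.array(im["view"]); K=np.array([[im["fx"],0,im["cx"]],[0,im["fy"],im["cy"]],[0,0,1.]])
    return V,K,im["k1"]
def ray(im,u,v):
    V,K,k=cam(im); d=np.array([(u-K[0,2])/K[0,0],(v-K[1,2])/K[1,1]]); s=d.copy()
    for _ in range(30): s=d/(1+k*(s@s))
    D=V[:3,:3].T@np.array([s[0],s[1],1]); o=-V[:3,:3].T@V[:3,3]
    return o,D/np.linalg.norm(D)
def onz(im,u,v,z):
    o,d=ray(im,u,v); return o+d*(z-o[2])/d[2]
def proj(im,p):
    V,K,k=cam(im); c=V[:3,:3]@np.asarray(p,float)+V[:3,3]; s=c[:2]/c[2]; s=s*(1+k*(s@s))
    return np.array([s[0]*K[0,0]+K[0,2],s[1]*K[1,1]+K[1,2]])
def tri(i1,p1,i2,p2):
    o1,d1=ray(i1,*p1);o2,d2=ray(i2,*p2)
    A=np.stack([d1,-d2],1); t=np.linalg.lstsq(A,o2-o1,rcond=None)[0]
    a=o1+d1*t[0]; b=o2+d2*t[1]; return (a+b)/2,np.linalg.norm(a-b)
def save(im,name): cv2.imwrite("pics/"+name,cv2.cvtColor(im["pixels"],cv2.COLOR_RGB2BGR))
def crop(im,name,x0,y0,x1,y1,f):
    p=cv2.cvtColor(im["pixels"],cv2.COLOR_RGB2BGR)[y0:y1,x0:x1]
    cv2.imwrite("pics/"+name,cv2.resize(p,None,fx=f,fy=f,interpolation=cv2.INTER_CUBIC))
E
python3 - <<'E'
from h import *; from rig import r; import pickle
print(r.get_state())
for n in("side","top"):
    im=r.get_image(n); save(im,n+"0.png"); pickle.dump(im,open(n+"0.pkl","wb"))
    V,K,k=cam(im); print(n,-V[:3,:3].T@V[:3,3],V[:3,:3],K,k)
E
```

```text
{'time_s': 0.0, 'joint_pos': array([-1.48571919e+00,  1.04690283e-01,  9.64606250e-02,  1.56390548e+00,
        6.50277839e-06,  1.35310878e+00]), 'qd': array([-0.00201345, -0.00034703,  0.00141579, -0.00169887, -0.00091296,
       -0.00017864]), 'joint_torque': array([-5.41704459e-03, -5.56933415e+01,  5.03649938e+01,  1.71903142e-02,
       -5.54256185e-04,  1.29394743e-05]), 'eef_pos': array([ 0.17888496, -0.57235951,  0.23052285]), 'orientation': array([-0.31390376,  2.05975831, -2.05697768]), 'force': array([ 0.69033161,  0.34491176, -0.6331266 ]), 'ft_torque': array([-0.00407368, -0.03194112, -0.03193741]), 'width': 1.0008461528546029}
side [0.11016761 0.81398461 0.72397552] [[-0.87530088 -0.48352847 -0.00697098]
 [-0.2529279   0.47005059 -0.84562399]
 [ 0.41215998 -0.73841226 -0.53373353]] [[420.17383199   0.         318.47406131]
 [  0.         420.17383199 192.70416731]
 [  0.           0.           1.        ]] -0.05630302133002638
top [ 4.57870365e-01 -9.41775353e-04  1.41955399e+00] [[ 0.02552731 -0.99964208  0.00800432]
 [-0.99624955 -0.02610123 -0.08249582]
 [ 0.08267521 -0.0058684  -0.99655927]] [[414.20321649   0.         319.97117776]
 [  0.         414.20321649 200.04663352]
 [  0.           0.           1.        ]] -0.05739619878159623
```

View pics/side0.png

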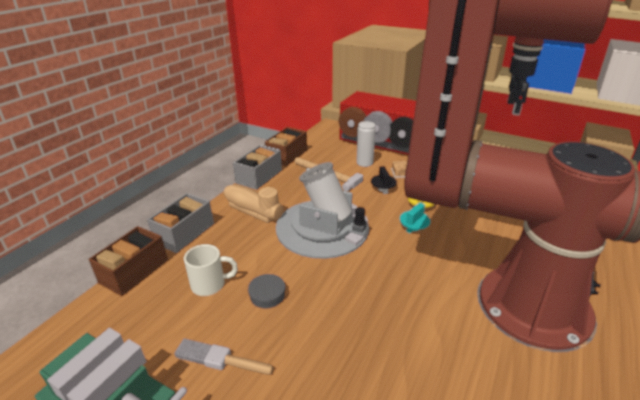

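View pics/top0.png

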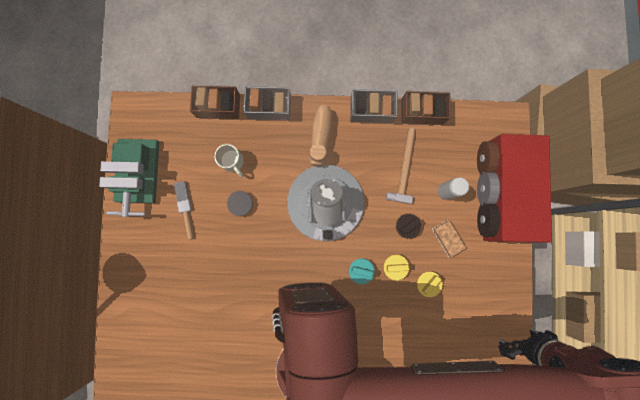

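Candidates for the cap:
- Black, with a bar handle: top (408,226), side (383,179).
- Turquoise: top (362,271), not meant.
- Yellow: top (397,267) and (430,284), not meant.
- Flat dark tin with no handle: top (240,203), side (267,291).

The black one at (408,226) fits the description. I'll check it in a close crop.

```bash
python3 - <<'E'
from h import *; import pickle
s=pickle.load(open("side0.pkl","rb"));t=pickle.load(open("top0.pkl","rb"))
a=cv2.cvtColor(t["pixels"],cv2.COLOR_RGB2BGR);b=cv2.cvtColor(s["pixels"],cv2.COLOR_RGB2BGR)
def c(p,x,y,w,h,f): return cv2.resize(p[y:y+h,x:x+w],None,fx=f,fy=f,interpolation=cv2.INTER_CUBIC)
cv2.imwrite("pics/cap.png",np.hstack([c(a,383,201,50,50,8),c(b,358,154,50,50,8)]))
cv2.imwrite("pics/pot.png",np.hstack([c(a,280,155,100,100,4),c(b,270,150,100,100,4)]))
E
```

```text
(no output)
```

View pics/cap.png

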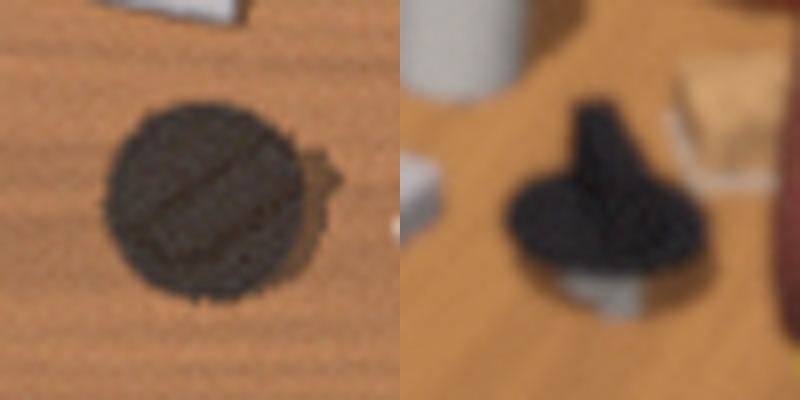

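View pics/pot.png

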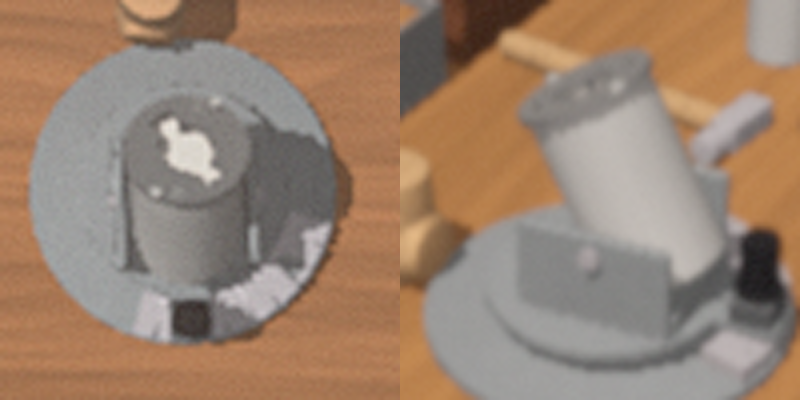

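```bash
python3 - <<'E'
from h import *; import pickle
s=pickle.load(open("side0.pkl","rb"));t=pickle.load(open("top0.pkl","rb"))
a=cv2.cvtColor(t["pixels"],cv2.COLOR_RGB2BGR);b=cv2.cvtColor(s["pixels"],cv2.COLOR_RGB2BGR)
def c(p,x,y,w,h,f,g=1):
    q=cv2.resize(p[y:y+h,x:x+w],None,fx=f,fy=f,interpolation=cv2.INTER_CUBIC).astype(float)*g
    for i in range(0,w,5): cv2.putText(q,str(x+i),(i*f,10),0,.33,(0,255,0)); q[:6,i*f]=(0,255,0)
    for i in range(0,h,5): cv2.putText(q,str(y+i),(0,i*f+4),0,.33,(0,255,0));
    return np.clip(q,0,255).astype(np.uint8)
cv2.imwrite("pics/cap2.png",np.hstack([c(a,391,209,34,34,11,2.8),c(b,366,162,34,40,11,2.5)[:374]]))
cv2.imwrite("pics/mouth2.png",np.hstack([c(a,308,175,38,38,10,1.3),c(b,298,160,38,38,10,1.3)]))
# measure cap disc
m=(a.max(2)<75).astype(np.uint8); 
for img,nm,box in((t,'top',(380,200,440,250)),):
    n,l,st,ce=cv2.connectedComponentsWithStats(m)
    for i in range(1,n):
        if st[i,4]>100 and 180<ce[i][0]<450 and 180<ce[i][1]<250: print(st[i],ce[i])
g=a[200:252,383:433].max(2)<85
mm=cv2.morphologyEx(g.astype(np.uint8),cv2.MORPH_OPEN,np.ones((3,3)))
cn=max(cv2.findContours(mm,0,1)[0],key=cv2.contourArea); e=cv2.fitEllipse(cn); print("cap ell",e)
for z in(.031,.0275): print(onz(t,e[0][0]+383,e[0][1]+200,z))
E
```

```text
[397 214  24  24 447] [408.42281879 225.74944072]
cap ell ((25.441843032836914, 25.7445125579834), (23.231508255004883, 23.606090545654297), 114.64241027832031)
[ 0.49419189 -0.30867982  0.031     ]
[ 0.49428344 -0.30945551  0.0275    ]
```

View pics/cap2.png

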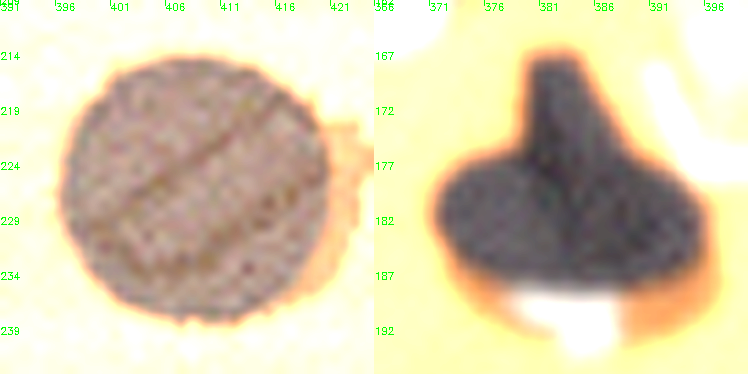

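View pics/mouth2.png

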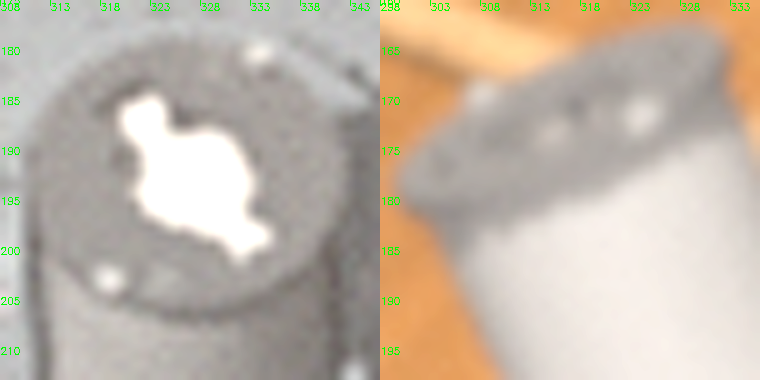

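Close crops: in the top view (left) the black disc is centred at about (408.4,225.7), with a bar handle running up to the right. In the side view the handle stands upright, with the aluminium hub and lugs beneath it at about (385,190), so this is the loose cap. Mouth: white ribs are at top (333.8,180.2) and (318.8,202.8), and at side about (308.3,169.2) and (324,171.5). The notches show in white along (322,186)–(333,199).

```bash
python3 - <<'E'
from h import *; import pickle
s=pickle.load(open("side0.pkl","rb"));t=pickle.load(open("top0.pkl","rb"))
r1,e1=tri(t,(333.8,180.2),s,(308.3,169.2)); r2,e2=tri(t,(318.8,202.8),s,(324,171.5))
print(r1,e1,r2,e2,np.linalg.norm(r1-r2),"mid",(r1+r2)/2)
# handle edges
for p,q in(((400.5,229.7),(416,218.1)),((406,233.5),(420.1,225.2))):
    A=onz(t,*p,.068);B=onz(t,*q,.068);d=B-A;print(A,B,np.degrees(np.arctan2(d[1],d[0])))
# stand disc: grey/blue-ish outline
a=t["pixels"].astype(int); sub=a[150:255,275:380]
wood=(sub[...,0]-sub[...,2])>25
m=(~wood).astype(np.uint8)
m=cv2.morphologyEx(m,cv2.MORPH_OPEN,np.ones((5,5)))
cn=max(cv2.findContours(m,0,1)[0],key=cv2.contourArea)[:,0,:]
# left half only (shadow right), robust circle fit
P=np.array([onz(t,x+275,y+150,.012)[:2] for x,y in cn])
from scipy.optimize import least_squares
f=lambda c:np.hypot(P[:,0]-c[0],P[:,1]-c[1])-c[2]
o=least_squares(f,[.5,0,.13],loss="soft_l1",f_scale=.002); print("disc",o.x, np.sort(np.abs(f(o.x)))[[len(P)//2,-1]])
# knob dark top
k=a[225:245,315:345].max(2); mk=(k<70).astype(np.uint8); ys,xs=np.nonzero(mk); print("knob top px",xs.mean()+315,ys.mean()+225,len(xs))
b=s["pixels"].astype(int)[200:240,345:375].max(2);ys,xs=np.nonzero(b<60);print("knob side",xs.mean()+345,ys.mean()+200,len(xs))
print("tri",tri(t,(k:=(328,235)),s,(360,219)))
E
```

```text
[ 0.62337571 -0.04904144  0.16662259] 0.0005360679521088112 [ 0.55071964 -0.00488786  0.20062922] 7.071203450177496e-05 0.09156905778142607 mid [ 0.58704768 -0.02696465  0.18362591]
[ 0.47967877 -0.27447863  0.068     ] [ 0.51886154 -0.32520763  0.068     ] -52.31771770344636
[ 0.46771903 -0.29269159  0.068     ] [ 0.49593141 -0.33892597  0.068     ] -58.60831530358623
disc [ 0.567861   -0.02823238  0.1289931 ] [0.00079336 0.00381878]
knob top px 327.88 234.54 50
knob side 359.43835616438355 217.1986301369863 146
tri (array([ 0.45758205, -0.03764538,  0.0633149 ]), np.float64(0.002119773023228664))
```

```bash
python3 - <<'E'
from h import *; import pickle
s=pickle.load(open("side0.pkl","rb"));t=pickle.load(open("top0.pkl","rb"))
a=cv2.cvtColor(t["pixels"],cv2.COLOR_RGB2BGR);b=cv2.cvtColor(s["pixels"],cv2.COLOR_RGB2BGR)
def c(p,x,y,w,h,f,g=1):
    q=cv2.resize(p[y:y+h,x:x+w],None,fx=f,fy=f,interpolation=cv2.INTER_CUBIC).astype(float)*g
    for i in range(0,w,5): cv2.putText(q,str(x+i),(i*f,10),0,.33,(0,255,0)); q[:6,i*f]=(0,255,0)
    for i in range(0,h,5): cv2.putText(q,str(y+i),(0,i*f+4),0,.33,(0,255,0));
    return np.clip(q,0,255).astype(np.uint8)
cv2.imwrite("pics/knob2.png",np.hstack([c(a,308,216,38,38,10,1.5),c(b,340,198,38,38,10,1.5)]))
E
```

```text
(no output)
```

View pics/knob2.png

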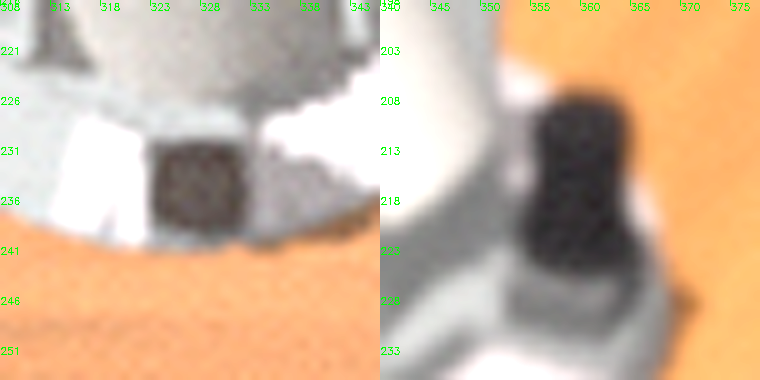

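```bash
cat >> h.py <<'E'
PH=np.radians(4.0)
def frames(mouth,ph,xl):
    z=np.array([np.sin(np.radians(26))*np.cos(ph),np.sin(np.radians(26))*np.sin(ph),np.cos(np.radians(26))])
    x=xl-z*(xl@z); x/=np.linalg.norm(x); return x,np.cross(z,x),z
def tool(yax,zax):
    xax=np.cross(yax,zax); return np.stack([xax,yax,zax],1)
def need(st,p,M):
    M0=R.from_rotvec(st["orientation"]).as_matrix()
    return (np.asarray(p)-st["eef_pos"])*100, R.from_matrix(M@M0.T).as_rotvec()
def tgt_vert(hang): # handle angle deg -> two tool mats
    h=np.radians(hang); out=[]
    for s in(1,-1): out.append(tool(np.array([0,0,-1.]),s*np.array([-np.sin(h),np.cos(h),0])))
    return out
E
python3 - <<'E'
from h import *; from rig import r
st=r.get_state(); M=R.from_rotvec(st["orientation"]).as_matrix(); print(M.round(3))
print("ztool yaw",np.degrees(np.arctan2(M[1,2],M[0,2])))
for m in tgt_vert(-55.5): print(need(st,[.494,-.309,.15],m))
E
```

```text
[[-0.954 -0.     0.298]
 [-0.298  0.001 -0.954]
 [-0.    -1.    -0.001]]
ztool yaw -72.64846920404148
(array([31.50960498, 26.33954316, -8.0586318 ]), array([-7.28743042e-04, -1.19923535e-03,  1.87009347e+00]))
(array([31.50960498, 26.33954316, -8.0586318 ]), array([-1.10490645e-03,  6.71421910e-04, -1.27149876e+00]))
```

Request:
jog_arm --motion "2.2 1.8 -0.4 0 0 0.13; 2.2 1.8 -0.4 0 0 0.13; 2.2 1.8 -0.4 0 0 0.13; 2.2 1.8 -0.4 0 0 0.13; 2.2 1.8 -0.4 0 0 0.13" --fingers -1 --squeeze 60

```text
time_s: 0.6
eef_pos: [0.289, -0.4805, 0.2075]
orientation: [-0.863, 1.641, -1.633]
force: [0.5, -0.0, 0.7]
width: 0.997
```

Request:
jog_arm --motion "2.2 1.8 -0.4 0 0 0.13; 2.2 1.8 -0.4 0 0 0.13; 2.2 1.8 -0.4 0 0 0.13; 2.2 1.8 -0.4 0 0 0.13; 2.2 1.8 -0.4 0 0 0.13"

```text
time_s: 1.1
eef_pos: [0.4026, -0.3852, 0.1847]
orientation: [-1.246, 1.159, -1.148]
force: [0.9, -0.2, 0.0]
width: 1.003
```

```bash
cat > st.py <<'E'
from h import *; from rig import r; import sys
st=r.get_state(); np.set_printoptions(precision=3,suppress=True)
print(st["time_s"],st["eef_pos"],st["joint_pos"],st["force"],st["ft_torque"],st["width"])
E
cat > s1.py <<'E'
from st import *
print(need(st,[.494,-.309,.036],tgt_vert(-55.5)[0]))
E
python3 s1.py
```

```text
1.1 [ 0.403 -0.385  0.185] [-0.996 -0.022 -0.117  1.482 -0.003  0.498] [ 0.904 -0.192  0.003] [-0.088  0.001  0.025] 1.0026179011687073
(array([  9.144,   7.617, -14.869]), array([-0.002, -0.007,  0.526]))
```

Request:
jog_arm --motion "1.8 1.5 -0.7 0 0 0.105; 1.8 1.5 -0.7 0 0 0.105; 1.8 1.5 -0.7 0 0 0.105; 1.8 1.5 -0.7 0 0 0.105; 1.8 1.5 -0.7 0 0 0.105"

```text
time_s: 1.6
eef_pos: [0.496, -0.3051, 0.1468]
orientation: [-1.445, 0.744, -0.731]
force: [0.1, -0.2, -0.8]
width: 1.002
```

```bash
python3 - <<'E'
from s1 import *
a=r.get_image("side"); crop(a,"a1.png",330,110,450,220,5); b=r.get_image("top"); crop(b,"b1.png",340,150,460,260,5)
print(proj(a,[.494,-.309,.053]))
E
```

```text
1.6 [ 0.496 -0.305  0.147] [-0.773  0.061 -0.101  1.416 -0.005  0.172] [ 0.135 -0.215 -0.812] [ 0.031 -0.007  0.033] 1.0021474695216526
(array([ -0.204,  -0.389, -11.078]), array([-0.001, -0.009, -0.024]))
[384.484 174.76 ]
```

View pics/a1.png

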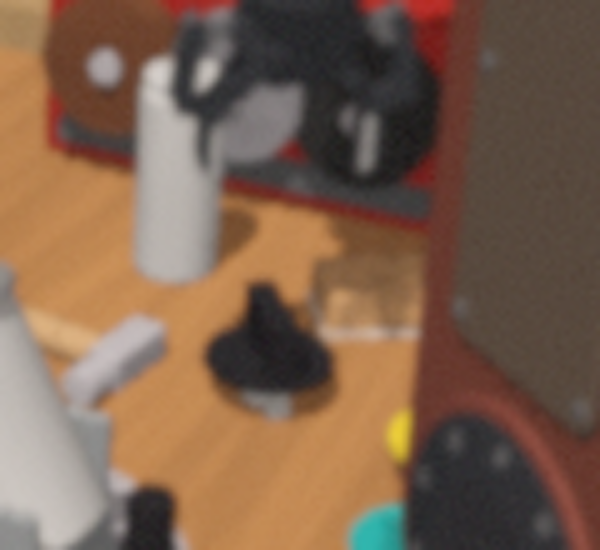

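The open gripper is above the cap. The predicted handle point, side (384.5,174.8), lies on the handle. Descending.

Request:
jog_arm --motion "-0.2 -0.4 -2.4 0 -0.009 -0.024; 0 0 -2.4 0 0 0; 0 0 -2.4 0 0 0; 0 0 -2.2 0 0 0; 0 0 -1.5 0 0 0"

```text
time_s: 2.2
eef_pos: [0.4942, -0.3095, 0.0356]
orientation: [-1.433, 0.759, -0.762]
force: [-0.4, -0.4, -0.1]
width: 0.999
```

```bash
python3 - <<'E'
from s1 import *
a=r.get_image("side"); crop(a,"a2.png",330,110,450,220,5)
E
```

```text
2.2 [ 0.494 -0.31   0.036] [-0.784  0.111 -0.254  1.205  0.001  0.191] [-0.411 -0.392 -0.135] [0.025 0.02  0.033] 0.9985315408469158
(array([-0.015,  0.052,  0.043]), array([0.   , 0.002, 0.007]))
```

View pics/a2.png

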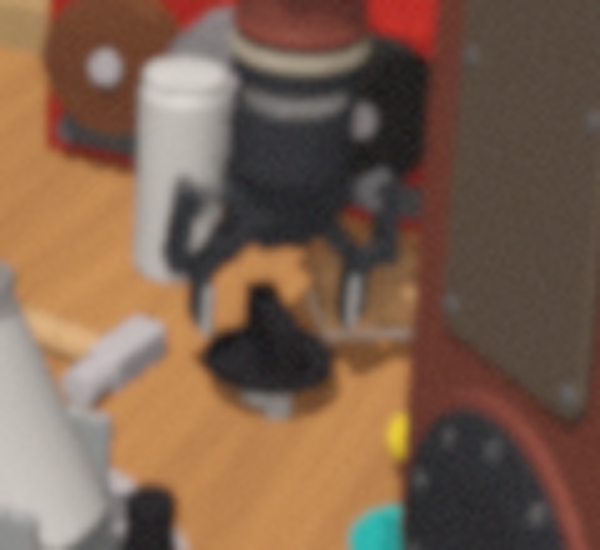

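The fingers straddle the handle and are roughly centred on it. Closing.

Request:
jog_arm --motion "0 0 0 0 0 0; 0 0 0 0 0 0; 0 0 0 0 0 0; 0 0 0 0 0 0; 0 0 0 0 0 0" --fingers 1 --squeeze 80

```text
time_s: 2.75
eef_pos: [0.494, -0.3104, 0.0364]
orientation: [-1.433, 0.76, -0.763]
force: [0.8, 0.3, -1.0]
width: 0.222
```

```bash
python3 s1.py
```

```text
2.75 [ 0.494 -0.31   0.036] [-0.786  0.111 -0.252  1.206  0.001  0.192] [ 0.805  0.318 -1.001] [-0.022 -0.01   0.059] 0.22162315430963483
(array([ 0.004,  0.135, -0.043]), array([0.   , 0.002, 0.009]))
```

Request:
jog_arm --motion "0 0 2 0 0 0; 0 0 4.5 0 0 0; 0 0 4.5 0 0 0; 0 0 4.5 0 0 0; 0 0 4.5 0 0 0"

```text
time_s: 3.25
eef_pos: [0.4896, -0.3059, 0.2359]
orientation: [-1.429, 0.77, -0.753]
force: [0.4, -0.3, -2.3]
width: 0.221
```

```bash
cat > s2.py <<'E'
from st import *
MO=np.array([.5866,-.027,.1827]); X,Y,Z=frames(MO,PH,np.array([.793,-.482,-.371]))
def capt(h,ang,off=.0364): # foot at height h above mouth, handle at ang deg from locked line
    a=np.radians(ang); n=X*np.cos(a)+Y*np.sin(a); zt=np.cross(Z,n)
    return MO+Z*(h+off), tool(-Z,zt)
E
python3 - <<'E'
from s2 import *
print(X,Y,Z)
for h in(.06,.03,0,-.012): 
    p,M=capt(h,65); print(h,p,need(st,p,M))
E
```

```text
3.25 [ 0.49  -0.306  0.236] [-0.785  0.05   0.049  1.581  0.001  0.192] [ 0.411 -0.34  -2.325] [-0.02  -0.051 -0.026] 0.22107499603590483
[ 0.794 -0.482 -0.37 ] [ 0.422  0.876 -0.235] [0.437 0.031 0.899]
0.06 [ 0.629 -0.024  0.269] (array([13.915, 28.185,  3.343]), array([0.34 , 0.362, 1.584]))
0.03 [ 0.616 -0.025  0.242] (array([12.603, 28.093,  0.647]), array([0.34 , 0.362, 1.584]))
0 [ 0.603 -0.026  0.215] (array([11.291, 28.001, -2.049]), array([0.34 , 0.362, 1.584]))
-0.012 [ 0.597 -0.026  0.205] (array([10.767, 27.964, -3.128]), array([0.34 , 0.362, 1.584]))
```

Request:
jog_arm --motion "0.9 1.9 1 0.023 0.024 0.106; 0.9 1.9 1 0.023 0.024 0.106; 0.9 1.9 1 0.023 0.024 0.106; 0.9 1.9 1 0.023 0.024 0.106; 0.9 1.9 1 0.023 0.024 0.106"

```text
time_s: 3.75
eef_pos: [0.5365, -0.2118, 0.2983]
orientation: [-1.496, 0.461, -0.211]
force: [0.4, -0.7, -0.9]
width: 0.221
```

Request:
jog_arm --motion "0.9 1.9 0 0.023 0.024 0.106; 0.9 1.9 0 0.023 0.024 0.106; 0.9 1.9 0 0.023 0.024 0.106; 0.9 1.9 0 0.023 0.024 0.106; 0.9 1.9 0 0.023 0.024 0.106"

```text
time_s: 4.25
eef_pos: [0.5841, -0.1137, 0.3016]
orientation: [-1.469, 0.138, 0.335]
force: [0.3, -0.8, -1.6]
width: 0.223
```

```bash
python3 - <<'E'
from s2 import *
for h in(.06,): 
    p,M=capt(h,65); print(h,p,need(st,p,M))
E
```

```text
4.25 [ 0.584 -0.114  0.302] [-0.384  0.588  0.77   2.066 -0.053 -0.504] [ 0.339 -0.771 -1.588] [-0.112 -0.414  0.051] 0.22315943641133748
0.06 [ 0.629 -0.024  0.269] (array([ 4.465,  8.96 , -3.223]), array([0.096, 0.131, 0.493]))
```

Request:
jog_arm --motion "0.9 1.8 -0.9 0.02 0.026 0.1; 0.9 1.8 -0.9 0.02 0.026 0.1; 0.9 1.8 -0.7 0.02 0.026 0.1; 0.9 1.8 -0.5 0.02 0.026 0.1; 0.9 1.8 -0.2 0.02 0.026 0.1"

```text
time_s: 4.75
eef_pos: [0.6135, -0.0205, 0.2478]
orientation: [-1.382, -0.189, 0.827]
force: [0.1, -0.1, -2.1]
width: 0.222
```

```bash
python3 - <<'E'
from s2 import *
for h in(.06,.03): 
    p,M=capt(h,65); print(h,p,need(st,p,M))
E
```

```text
4.75 [ 0.613 -0.021  0.248] [-0.19   0.792  0.928  2.11  -0.112 -0.836] [ 0.052 -0.135 -2.123] [ 0.103 -0.497 -0.007] 0.22156056512556008
0.06 [ 0.629 -0.024  0.269] (array([ 1.526, -0.354,  2.157]), array([-0.008,  0.035, -0.03 ]))
0.03 [ 0.616 -0.025  0.242] (array([ 0.214, -0.446, -0.54 ]), array([-0.008,  0.035, -0.03 ]))
```

```bash
cat > look.py <<'E'
from s2 import *
import sys,pickle
def look(n,bs=(270,130,370,230),bt=(285,140,385,240)):
    a=r.get_image("side"); b=r.get_image("top")
    pickle.dump((a,b),open("last.pkl","wb"))
    def c(im,x,y,x1,y1): return cv2.resize(cv2.cvtColor(im["pixels"],cv2.COLOR_RGB2BGR)[y:y1,x:x1],None,fx=4,fy=4,interpolation=cv2.INTER_CUBIC)
    cv2.imwrite("pics/"+n,np.hstack([c(a,*bs),c(b,*bt)])); return a,b
if __name__=="__main__": look(sys.argv[1])
E
python3 look.py c1.png
```

```text
4.75 [ 0.613 -0.021  0.248] [-0.19   0.792  0.928  2.11  -0.112 -0.836] [ 0.052 -0.135 -2.123] [ 0.103 -0.497 -0.007] 0.22156056512556008
```

View pics/c1.png

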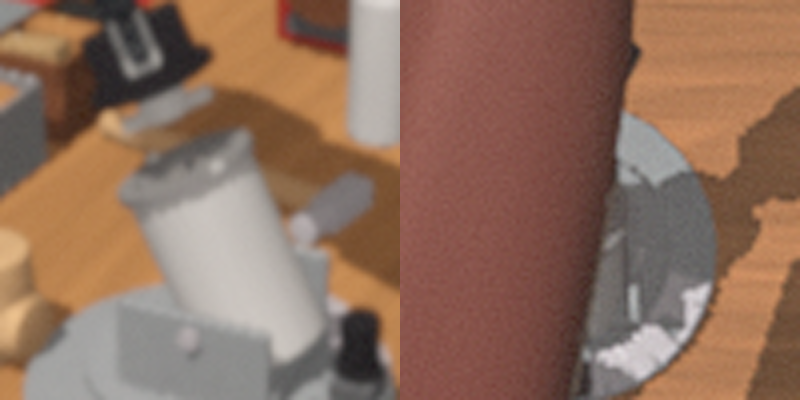

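Side view: the cap hangs above the mouth, with its lug bar running from about (301,162) to (323,154) and the rib at (324,171). The arm hides the mouth in the top view. I'll check the lug tips against the prediction.

```bash
python3 - <<'E'
from s2 import *; import pickle
a,b=pickle.load(open("last.pkl","rb"))
M=R.from_rotvec(st["orientation"]).as_matrix(); yt=M[:,1]; hx=M[:,0]
print(hx,yt)
f=st["eef_pos"]+yt*.0364
for s in(1,-1): print(proj(a,f+s*hx*.031),proj(a,f+s*hx*.031-yt*.007))
print("foot",proj(a,f),"mouth pred",proj(a,MO),[proj(a,MO+s*X*.046) for s in(1,-1)])
print("disc",proj(a,f-yt*.024+hx*.042),proj(a,f-yt*.024-hx*.042))
d=f-MO; print("foot in mouth frame",d@X,d@Y,d@Z)
E
```

```text
4.85 [ 0.613 -0.018  0.247] [-0.187  0.793  0.926  2.11  -0.111 -0.835] [-0.31  -0.186 -1.834] [ 0.023 -0.521  0.003] 0.22196302952409366
[ 0.711  0.615 -0.341] [-0.406 -0.036 -0.913]
[299.502 165.216] [298.434 162.837]
[321.425 155.675] [320.404 153.273]
foot [310.457 160.447] mouth pred [315.964 170.643] [array([308.314, 169.491]), array([324.198, 171.884])]
disc [291.911 158.723] [321.829 145.688]
foot in mouth frame -0.005592414164753554 0.004272834081765078 0.033106027596755204
```

```bash
cat > tip.py <<'E'
from s2 import *; import sys
a=r.get_image("side"); st=r.get_state()
M=R.from_rotvec(st["orientation"]).as_matrix(); yt=M[:,1]; hx=M[:,0]; zt=M[:,2]
f=st["eef_pos"]+yt*.0364
d=f-MO; print("pos",st["eef_pos"],"foot in mouth frame mm",d@X*1e3,d@Y*1e3,d@Z*1e3,"axis err deg",np.degrees(np.array([-yt@X,-yt@Y])),"ang",np.degrees(np.arctan2(hx@Y,hx@X)), st["force"],st["ft_torque"],st["joint_pos"])
x0,y0,F=285,135,12
q=cv2.resize(cv2.cvtColor(a["pixels"],cv2.COLOR_RGB2BGR)[y0:y0+50,x0:x0+60],None,fx=F,fy=F,interpolation=cv2.INTER_CUBIC)
q=np.clip(q.astype(float)*1.4,0,255).astype(np.uint8)
def dot(p,c): 
    u=(proj(a,p)-[x0,y0]+.5)*F; cv2.circle(q,tuple(int(v) for v in u),3,c,-1)
for s in(1,-1):
    for w in(1,-1):
        for h in (0,.007): dot(f+s*hx*.030+w*zt*.007-yt*h,(0,0,255))
    dot(MO+s*X*.046,(0,255,0)); 
for t in np.arange(0,6.28,.2): dot(MO+.048*(X*np.cos(t)+Y*np.sin(t)),(0,255,255)); dot(f-yt*.024+.042*(hx*np.cos(t)+zt*np.sin(t)),(255,255,0))
cv2.imwrite("pics/"+sys.argv[1],q)
E
python3 tip.py d1.png
```

```text
4.85 [ 0.613 -0.018  0.247] [-0.187  0.793  0.926  2.11  -0.111 -0.835] [-0.31  -0.186 -1.834] [ 0.023 -0.521  0.003] 0.22196302952409366
pos [ 0.613 -0.02   0.248] foot in mouth frame mm -5.2175553374096335 2.670789319248361 34.0071875282779 axis err deg [-1.92 -0.71] ang 66.55803758610575 [-0.208 -1.046 -1.696] [ 0.03  -0.505 -0.028] [-0.189  0.792  0.927  2.11  -0.112 -0.833]
```

View pics/d1.png

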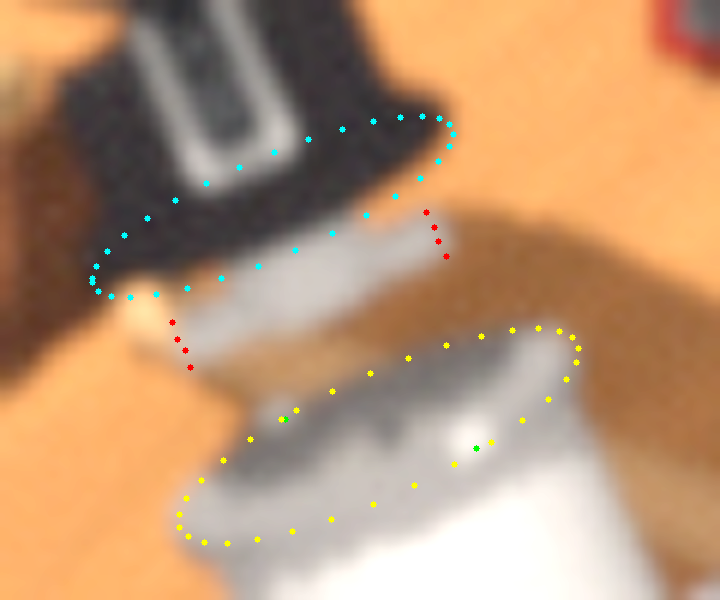

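The overlay matches: the predicted collar and disc rims and the lug ends all lie within about 1 px of the picture. Now aligning and descending to 8 mm above the mouth.

```bash
cat > go.py <<'E'
from s2 import *
print("force along axis",st["force"]@Z)
for a in sys.argv[1:]:
    h,ang=map(float,a.split(",")); p,M=capt(h/1000,ang); s,w=need(st,p,M); print(a,s,w)
M=R.from_rotvec(st["orientation"]).as_matrix(); d=st["eef_pos"]+M[:,1]*.0364-MO
print("foot mm",d@X*1e3,d@Y*1e3,d@Z*1e3,"axerr",np.degrees([-M[:,1]@X,-M[:,1]@Y]),"ang",np.degrees(np.arctan2(M[:,0]@Y,M[:,0]@X)))
E
python3 go.py 20,65 8,65
```

```text
4.9 [ 0.613 -0.02   0.248] [-0.189  0.792  0.927  2.11  -0.112 -0.833] [-0.208 -1.046 -1.696] [ 0.03  -0.505 -0.028] 0.22119298099667456
force along axis -1.6467995467992733
20,65 [-0.194 -0.548 -1.443] [-0.007  0.034 -0.028]
8,65 [-0.719 -0.584 -2.521] [-0.007  0.034 -0.028]
foot mm -5.2175553374096335 2.670789319248361 34.0071875282779 axerr [-1.92 -0.71] ang 66.55803758610575
```

Request:
jog_arm --motion "0 -0.3 -0.7 0 0.01 -0.014; 0 -0.2 -0.6 0 0.01 -0.014; -0.1 -0.1 -0.5 0 0.01 0; -0.2 0 -0.4 0 0.01 0; -0.2 0 -0.3 0 0.01 0"

```text
time_s: 5.4
eef_pos: [0.6069, -0.0301, 0.2216]
orientation: [-1.364, -0.122, 0.826]
force: [0.2, 0.5, -1.4]
width: 0.22
```

```bash
python3 go.py 8,65; python3 tip.py d2.png
```

```text
5.4 [ 0.607 -0.03   0.222] [-0.207  0.828  0.915  2.111 -0.114 -0.808] [ 0.238  0.521 -1.401] [ 0.047 -0.56  -0.004] 0.22028930209380698
force along axis -1.1387979853535368
8,65 [-0.092  0.445  0.097] [-0.004 -0.013  0.011]
foot mm 2.660839348984602 -3.242529298130486 7.398342241823044 axerr [ 0.9   -0.062] ang 64.55929105468985
5.4 [ 0.607 -0.03   0.222] [-0.207  0.828  0.915  2.111 -0.114 -0.808] [ 0.238  0.521 -1.401] [ 0.047 -0.56  -0.004] 0.22028930209380698
pos [ 0.607 -0.03   0.221] foot in mouth frame mm 2.5737710313475493 -3.2059063604058307 6.525673831206528 axis err deg [ 0.989 -0.022] ang 64.57358402405117 [-0.612  0.191 -2.452] [-0.054 -0.582  0.044] [-0.207  0.829  0.914  2.111 -0.114 -0.809]
```

View pics/d2.png

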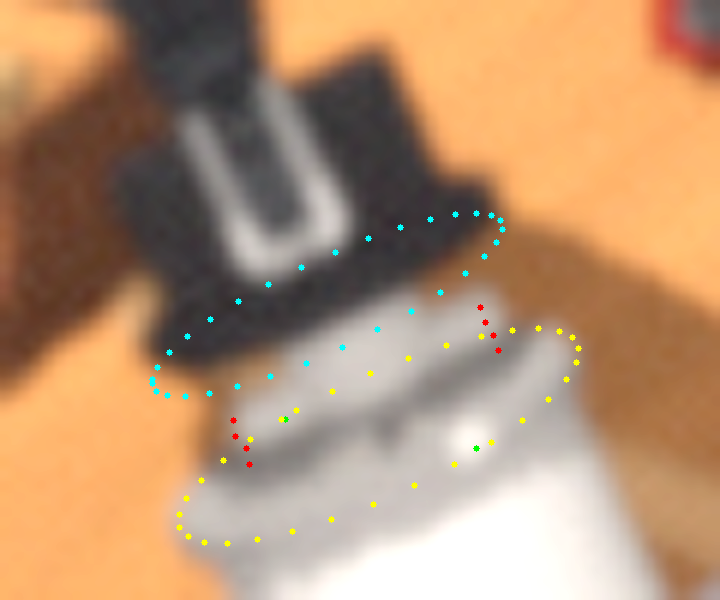

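Request:
jog_arm --motion "-0.1 0.4 0.1 0 -0.013 0.01; 0 0 0 0 0 0; -0.1 0 -0.2 0 0 0; 0 0 0 0 0 0; 0 0 0 0 0 0"

```text
time_s: 5.95
eef_pos: [0.604, -0.0266, 0.2193]
orientation: [-1.368, -0.136, 0.827]
force: [-0.1, 0.1, -1.1]
width: 0.222
```

```bash
python3 go.py 0,65 -10,65
```

```text
5.95 [ 0.604 -0.027  0.219] [-0.202  0.791  0.86   2.083 -0.114 -0.813] [-0.086  0.079 -1.063] [-0.016 -0.581 -0.018] 0.22238043336369084
force along axis -0.9906543026975478
0,65 [-0.145  0.068 -0.387] [-0.004 -0.003  0.002]
-10,65 [-0.583  0.038 -1.286] [-0.004 -0.003  0.002]
foot mm -0.13843834182751144 -0.8041916343992487 4.095285799786019 axerr [ 0.3   -0.141] ang 65.0117506586462
```

Request:
jog_arm --motion "-0.15 0.07 -0.25 0 0 0; -0.1 0 -0.25 0 0 0; -0.1 0 -0.25 0 0 0; -0.1 0 -0.25 0 0 0; 0 0 0 0 0 0"

```text
time_s: 6.45
eef_pos: [0.5993, -0.0257, 0.2086]
orientation: [-1.368, -0.136, 0.826]
force: [-0.6, -0.2, -1.7]
width: 0.222
```

```bash
python3 go.py -10,65 ; python3 tip.py d3.png
```

```text
6.45 [ 0.599 -0.026  0.209] [-0.202  0.76   0.797  2.05  -0.114 -0.814] [-0.597 -0.234 -1.686] [ 0.104 -0.562 -0.043] 0.2219855816181964
force along axis -1.7840905485554819
-10,65 [-0.12  -0.054 -0.214] [-0.005 -0.003  0.002]
foot mm -0.27411653580990386 0.5892052766277048 -7.53082163687608 axerr [ 0.278 -0.18 ] ang 65.00415236465068
6.45 [ 0.599 -0.026  0.209] [-0.202  0.76   0.797  2.05  -0.114 -0.814] [-0.597 -0.234 -1.686] [ 0.104 -0.562 -0.043] 0.2219855816181964
pos [ 0.599 -0.026  0.209] foot in mouth frame mm -0.29611743949254243 0.5711035966069309 -7.39231499683789 axis err deg [ 0.276 -0.181] ang 65.00312135623307 [-0.572  0.094 -1.542] [ 0.118 -0.491  0.005] [-0.202  0.761  0.798  2.051 -0.114 -0.814]
```

View pics/d3.png

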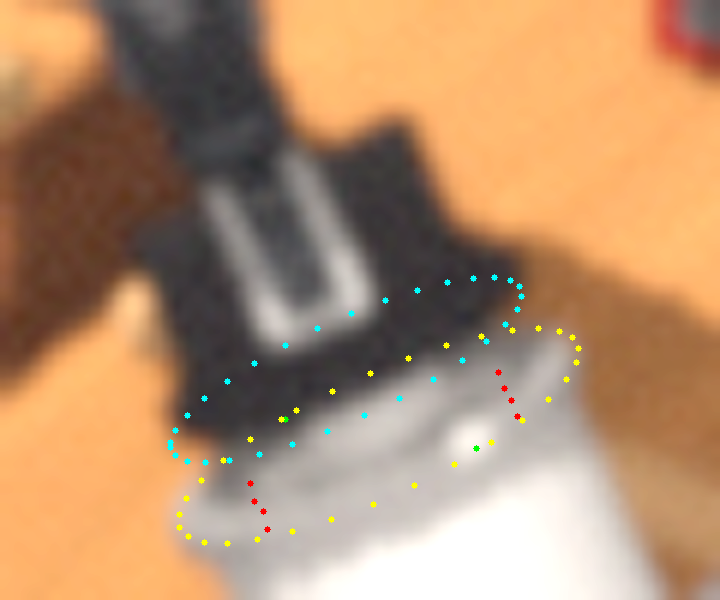

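The lugs have entered the mouth with no contact force. Pressing on along the axis.

Request:
jog_arm --motion "-0.15 -0.05 -0.25 0 0 0; -0.1 0 -0.25 0 0 0; -0.1 0 -0.2 0 0 0; 0 0 0 0 0 0; 0 0 0 0 0 0"

```text
time_s: 7.0
eef_pos: [0.5963, -0.0261, 0.2025]
orientation: [-1.369, -0.139, 0.824]
force: [2.9, 0.9, 3.6]
width: 0.22
```

```bash
python3 go.py -22,65 
```

```text
7.0 [ 0.596 -0.026  0.203] [-0.204  0.738  0.755  2.028 -0.114 -0.815] [2.91 0.93 3.58] [ 0.22  -0.649 -0.063] 0.22027750868729976
force along axis 4.518691557474263
-22,65 [-0.339 -0.051 -0.686] [-0.004  0.     0.002]
foot mm -0.16661203022683926 0.4303106704110129 -14.334143678091571 axerr [ 0.116 -0.264] ang 64.99651217563091
```

Request:
jog_arm --motion "-0.12 0 -0.25 0 0 0; -0.12 0 -0.25 0 0 0; -0.1 0 -0.2 0 0 0; 0 0 0 0 0 0; 0 0 0 0 0 0"

```text
time_s: 7.5
eef_pos: [0.5938, -0.0261, 0.1976]
orientation: [-1.373, -0.143, 0.821]
force: [2.5, 1.2, 5.8]
width: 0.219
```

```bash
python3 go.py -22.5,65 -22.5,50 
```

```text
7.5 [ 0.594 -0.026  0.198] [-0.205  0.716  0.718  2.006 -0.114 -0.816] [2.502 1.234 5.821] [ 0.305 -0.468 -0.13 ] 0.21899163051473175
force along axis 6.363689694434943
-22.5,65 [-0.109 -0.043 -0.243] [-0.003  0.006  0.002]
-22.5,50 [-0.109 -0.043 -0.243] [-0.117 -0.002 -0.234]
foot mm -0.13180297163832827 0.48960644247373525 -19.82149431934334 axerr [-0.173 -0.347] ang 64.97529929570986
```

Request:
jog_arm --motion "-0.1 -0.03 -0.2 0 0 0; -0.08 0 -0.2 0 0 0; 0 0 0 0 0 0; 0 0 0 0 0 0; 0 0 0 0 0 0"

```text
time_s: 8.0
eef_pos: [0.5931, -0.0261, 0.1965]
orientation: [-1.376, -0.147, 0.817]
force: [4.6, 2.2, 6.2]
width: 0.22
```

```bash
python3 go.py -25,65; python3 tip.py d4.png 
```

```text
8.0 [ 0.593 -0.026  0.197] [-0.205  0.703  0.699  1.995 -0.114 -0.817] [4.607 2.198 6.207] [ 0.276 -0.369 -0.114] 0.22043374553672265
force along axis 7.660939182179934
-25,65 [-0.154 -0.052 -0.359] [-0.003  0.012  0.002]
foot mm -0.0343558357048428 0.5682717970930595 -21.082238803877967 axerr [-0.509 -0.479] ang 64.96563274843587
8.0 [ 0.593 -0.026  0.197] [-0.205  0.703  0.699  1.995 -0.114 -0.817] [4.607 2.198 6.207] [ 0.276 -0.369 -0.114] 0.22043374553672265
pos [ 0.593 -0.026  0.197] foot in mouth frame mm -0.017896546582268913 0.546881806983215 -20.90790311788123 axis err deg [-0.526 -0.484] ang 64.96376942974699 [3.43  1.395 6.641] [ 0.24  -0.414 -0.105] [-0.205  0.703  0.699  1.995 -0.114 -0.817]
```

View pics/d4.png

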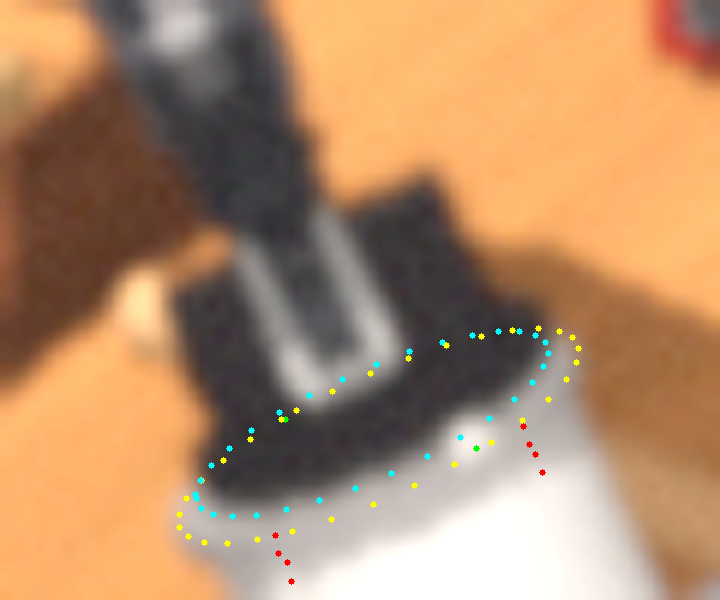

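Request:
jog_arm --motion "-0.13 -0.03 -0.27 0 0.01 0; -0.13 0 -0.27 0 0.01 0; -0.13 0 -0.27 0 0.01 0; -0.13 0 -0.27 0 0.01 0; -0.13 0 -0.27 0 0.005 0"

```text
time_s: 8.55
eef_pos: [0.5918, -0.0264, 0.1932]
orientation: [-1.369, -0.128, 0.834]
force: [7.1, 2.7, 17.8]
width: 0.222
```

```bash
python3 go.py -25,65 -25,58
```

```text
8.55 [ 0.592 -0.026  0.193] [-0.202  0.734  0.729  2.016 -0.12  -0.811] [ 7.114  2.704 17.812] [ 0.496 -0.632 -0.302] 0.22201387418049412
force along axis 19.203351704237292
-25,65 [-0.026 -0.03  -0.024] [ 0.001 -0.012  0.001]
-25,58 [-0.026 -0.03  -0.024] [-0.053 -0.015 -0.108]
foot mm -0.39852005107410965 0.10356148643473392 -24.66219021955803 axerr [0.586 0.328] ang 64.93136372379655
```

The disc is on the collar (19 N, foot at −24.7 mm, as the geometry predicts). Twisting clockwise while pressing.

Request:
jog_arm --motion "-0.12 0 -0.24 -0.055 -0.006 -0.11; -0.12 0 -0.24 -0.055 -0.006 -0.11; -0.12 0 -0.24 -0.055 -0.005 -0.11; -0.12 0 -0.24 -0.055 -0.005 -0.11; -0.12 0 -0.24 -0.055 -0.005 -0.11"

```text
time_s: 9.05
eef_pos: [0.5898, -0.027, 0.1943]
orientation: [-1.587, 0.342, 0.347]
force: [8.6, -7.3, 18.8]
width: 0.219
```

```bash
python3 go.py -25,0
```

```text
9.05 [ 0.59  -0.027  0.194] [-0.201  0.68   0.664  1.977 -0.127 -0.177] [ 8.649 -7.347 18.835] [-0.956 -0.01   1.059] 0.2193075821313547
force along axis 20.485869123482104
-25,0 [ 0.179  0.032 -0.136] [-0.203 -0.003 -0.454]
foot mm -1.038898473704357 -1.4814447853160146 -24.561529065026157 axerr [-1.149  0.194] ang 28.465548521233398
```

Request:
jog_arm --motion "-0.05 0.02 -0.28 -0.055 0 -0.115; -0.05 0.02 -0.28 -0.055 0 -0.115; -0.08 0.02 -0.26 -0.055 0 -0.115; -0.08 0.02 -0.26 -0.055 0 -0.115; -0.08 0 -0.24 -0.02 0 -0.04"

```text
time_s: 9.55
eef_pos: [0.5921, -0.026, 0.1932]
orientation: [-1.672, 0.783, -0.124]
force: [10.2, 3.5, 15.6]
width: 0.226
```

```bash
python3 go.py -25,0
```

```text
9.55 [ 0.592 -0.026  0.193] [-0.197  0.691  0.677  1.979 -0.13   0.406] [10.151  3.533 15.596] [ 1.452 -0.669  0.253] 0.22609367272580022
force along axis 18.56470337189389
-25,0 [-0.053 -0.062 -0.025] [0.051 0.018 0.067]
foot mm 0.7975887620170702 0.4243236333858879 -24.517988191935505 axerr [-1.201  0.443] ang -4.749859665710599
```

Request:
jog_arm --motion "-0.1 -0.05 -0.2 0.04 0.015 0.06; 0 0 0 0 0 0; 0.1 0 0.2 0 0 0; 0.15 0 0.3 0 0 0; 0.1 0 0.2 0 0 0"

```text
time_s: 10.05
eef_pos: [0.5958, -0.0252, 0.2004]
orientation: [-1.656, 0.737, -0.056]
force: [3.7, 5.0, 1.7]
width: 0.223
```

```bash
python3 go.py -13,0; python3 tip.py d5.png
```

```text
10.05 [ 0.596 -0.025  0.2  ] [-0.199  0.722  0.731  2.011 -0.12   0.332] [3.741 4.953 1.74 ] [ 1.006 -0.88  -0.577] 0.22261618828369575
force along axis 3.3511895546241623
-13,0 [ 0.104 -0.107  0.336] [0.009 0.008 0.007]
foot mm 0.2263429764016167 1.254230074082366 -16.43950885995375 axerr [-0.515  0.043] ang -0.5681743769751523
10.05 [ 0.596 -0.025  0.2  ] [-0.199  0.722  0.731  2.011 -0.12   0.332] [3.741 4.953 1.74 ] [ 1.006 -0.88  -0.577] 0.22261618828369575
pos [ 0.596 -0.025  0.201] foot in mouth frame mm 0.2679211056619921 1.437713327671657 -16.056873579110867 axis err deg [-0.544  0.015] ang -0.5679370150412898 [4.536 6.329 5.918] [ 1.08  -0.571 -0.771] [-0.199  0.722  0.732  2.011 -0.12   0.332]
```

View pics/d5.png

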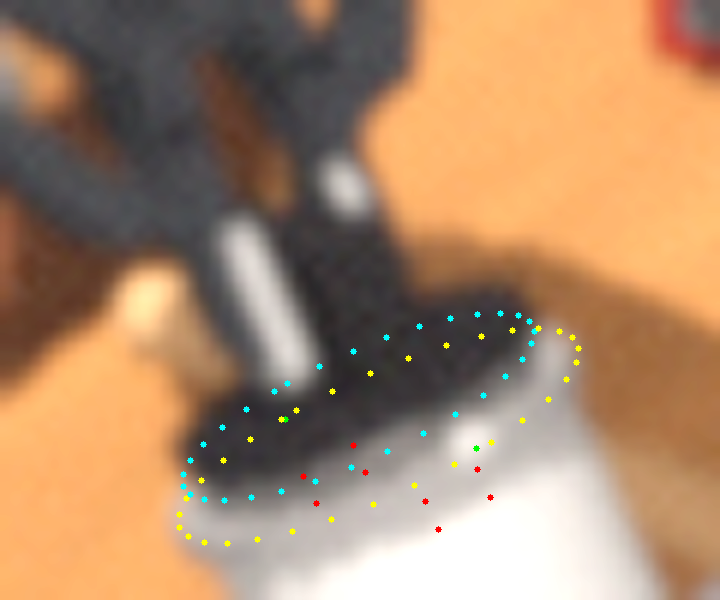

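Rotation holds at −0.6° and the cap is rising under its spring. I'll rise further with it to test the lock.

Request:
jog_arm --motion "0.1 -0.08 0.2 0 0 0; 0.05 0 0.15 0 0 0; 0.05 0 0.1 0 0 0; 0 0 0 0 0 0; 0 0 0 0 0 0"

```text
time_s: 10.6
eef_pos: [0.5972, -0.0247, 0.2025]
orientation: [-1.654, 0.741, -0.052]
force: [-1.6, 2.8, -2.5]
width: 0.227
```

```bash
python3 go.py -13,0
```

```text
10.6 [ 0.597 -0.025  0.202] [-0.199  0.736  0.754  2.024 -0.119  0.333] [-1.57   2.761 -2.513] [ 0.365 -0.631 -0.313] 0.2273024861377786
force along axis -2.860602893412272
-13,0 [-0.033 -0.155  0.125] [0.006 0.003 0.007]
foot mm 0.12376515581871433 1.7637847490338803 -13.92848128906212 axerr [-0.224  0.041] ang -0.5345716690664213
```

Request:
jog_arm --motion "0.1 -0.05 0.2 0 0 0; 0.1 -0.05 0.2 0 0 0; 0.1 0 0.2 0 0 0; 0.1 0 0.2 0 0 0; 0.1 0 0.2 0 0 0"

```text
time_s: 11.1
eef_pos: [0.5973, -0.0247, 0.2022]
orientation: [-1.653, 0.757, -0.033]
force: [-8.4, 2.1, -16.4]
width: 0.225
```

```bash
python3 go.py -13,0
```

```text
11.1 [ 0.597 -0.025  0.202] [-0.199  0.774  0.8    2.054 -0.118  0.333] [ -8.351   2.12  -16.426] [ 0.038 -1.216 -0.165] 0.22524911611207138
force along axis -18.35095360043271
-13,0 [-0.048 -0.163  0.157] [ 0.002 -0.018  0.008]
foot mm -0.44258103876373445 1.735100127055382 -14.14771568110401 axerr [0.971 0.421] ang -0.4077037222403287
```

The cap holds against an 18 N pull, so it is locked. Relax and release.

Request:
jog_arm --motion "0 0 0 0 0 0; -0.03 -0.05 0 0 -0.018 0.008; 0 0 0 0 0 0; 0 0 0 0 0 0; 0 0 0 0 0 0"

```text
time_s: 11.6
eef_pos: [0.5974, -0.0246, 0.2023]
orientation: [-1.652, 0.736, -0.044]
force: [-0.6, 2.0, -4.0]
width: 0.221
```

Request:
jog_arm --motion "0 0 0 0 0 0; 0 0 0 0 0 0; 0 0 0 0 0 0; 0 0 0 0 0 0; 0 0 0 0 0 0" --fingers -1

```text
time_s: 12.1
eef_pos: [0.5977, -0.0261, 0.2039]
orientation: [-1.654, 0.736, -0.045]
force: [0.8, 0.3, 0.1]
width: 0.997
```

```bash
python3 go.py -13,0; python3 tip.py d6.png
```

```text
12.1 [ 0.598 -0.026  0.204] [-0.2    0.741  0.762  2.029 -0.12   0.324] [0.842 0.284 0.058] [ 0.061 -0.407 -0.035] 0.9969556972908956
force along axis 0.4292424591428545
-13,0 [-0.086 -0.014 -0.014] [0.003 0.002 0.   ]
foot mm 0.6914878944442207 0.4027725207758027 -12.493960437096582 axerr [-0.202  0.087] ang -0.09021289634213753
12.1 [ 0.598 -0.026  0.204] [-0.2    0.741  0.762  2.029 -0.12   0.324] [0.842 0.284 0.058] [ 0.061 -0.407 -0.035] 0.9969556972908956
pos [ 0.598 -0.026  0.204] foot in mouth frame mm 0.6727206763312679 0.42975732074210193 -12.503702303964976 axis err deg [-0.2    0.087] ang -0.09019649708443876 [-0.216 -0.807  0.291] [ 0.062 -0.418  0.02 ] [-0.2    0.741  0.762  2.029 -0.12   0.324]
```

View pics/d6.png

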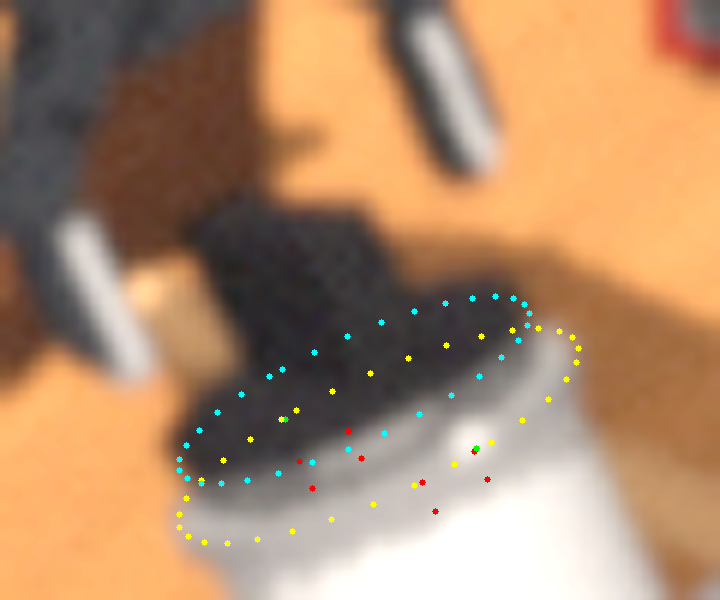

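Cap released and still locked: handle centred at side about (309,160) and disc about (314,167), just above the collar. Retreating along the axis, while I measure the knob.

Request:
jog_arm --motion "1.2 0 2.4 0 0 0; 1.2 0 2.4 0 0 0; 1.0 0 2.4 0 0 0; -1 0 2.4 0 -0.05 0; -2 0 2 0 -0.1 0"

```text
time_s: 12.65
eef_pos: [0.5851, -0.0276, 0.2877]
orientation: [-1.635, 0.619, -0.165]
force: [0.8, -0.7, 1.3]
width: 1.003
```

```bash
python3 - <<'E'
from s2 import *; import pickle
t=pickle.load(open("top0.pkl","rb"));s=pickle.load(open("side0.pkl","rb"))
print(onz(t,327.4,234.4,.096), onz(t,327.4,234.4,.085))
A=np.array([.5675,-.028])
for c in ([.457,-.036],[.458,-.036],[.458,-.034]):
    for z in(.06,.078,.096): print(c,z,proj(t,[*c,z]),proj(s,[*c,z]))
print(tri(t,(327.4,234.4),s,(360,208.5)))
E
python3 look.py e1.png
```

```text
12.65 [ 0.585 -0.028  0.288] [-0.218  0.502  0.636  1.991 -0.1    0.294] [ 0.756 -0.734  1.323] [ 0.001 -0.261 -0.023] 1.0025248473738952
[ 0.458 -0.035  0.096] [ 0.458 -0.035  0.085]
[0.457, -0.036] 0.06 [327.348 234.861] [360.286 220.401]
[0.457, -0.036] 0.078 [327.491 234.868] [360.602 214.912]
[0.457, -0.036] 0.096 [327.639 234.876] [360.923 209.326]
[0.458, -0.036] 0.06 [327.355 234.555] [359.945 220.296]
[0.458, -0.036] 0.078 [327.499 234.558] [360.258 214.808]
[0.458, -0.036] 0.096 [327.646 234.561] [360.576 209.224]
[0.458, -0.034] 0.06 [326.744 234.539] [359.638 220.684]
[0.458, -0.034] 0.078 [326.88  234.542] [359.949 215.192]
[0.458, -0.034] 0.096 [327.019 234.545] [360.264 209.603]
(array([ 0.459, -0.035,  0.099]), np.float64(0.0008307451319002887))
12.65 [ 0.585 -0.028  0.288] [-0.218  0.502  0.636  1.991 -0.1    0.294] [ 0.756 -0.734  1.323] [ 0.001 -0.261 -0.023] 1.0025248473738952
```

View pics/e1.png

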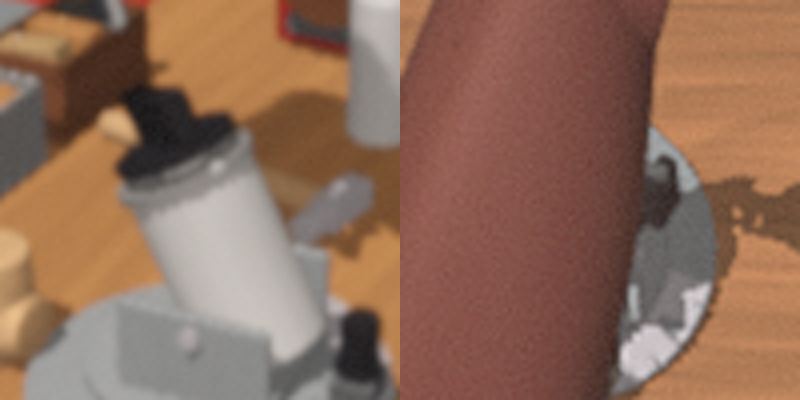

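The cap sits evenly in the mouth with the arm clear. The knob triangulates to about (0.4585, −0.035). Heading there.

```bash
cat > kn.py <<'E'
from st import *
A=np.array([.5678,-.028]); K0=np.array([.4585,-.035])
def kt(sw,z,dr=0,tilt=0):
    c,s=np.cos(sw),np.sin(sw); d=np.array([[c,-s],[s,c]])@(K0-A); rad=d/np.linalg.norm(d); p=A+rad*(.1095+dr)
    tang=np.array([rad[1],-rad[0],0]) # 
    if tang[1]<0 and sw<.3: tang=-tang
    if sw>=.3: tang=np.array([rad[1],-rad[0],0]); tang=tang if tang[1]>0 else -tang
    y=np.array([-rad[0]*np.sin(tilt),-rad[1]*np.sin(tilt),-np.cos(tilt)])
    return np.array([*p,z]),tool(y,tang)
if __name__=="__main__":
    for a in sys.argv[1:]:
        v=[float(q) for q in a.split(",")]; p,M=kt(*v); print(a,p,*need(st,p,M))
    p=st["eef_pos"][:2]-A; M=R.from_rotvec(st["orientation"]).as_matrix()
    print("rad",np.linalg.norm(p),"ang",np.arctan2(*p[::-1])-np.arctan2(*(K0-A)[::-1]),"ztool yaw",np.arctan2(M[1,2],M[0,2]),"y",M[:,1])
E
python3 kn.py 0,.25 0,.15 0,.065
```

```text
12.75 [ 0.582 -0.027  0.292] [-0.217  0.489  0.627  1.992 -0.1    0.294] [ 0.78  -0.428  0.705] [ 0.096 -0.332 -0.048] 0.9999385669878066
0,.25 [ 0.459 -0.035  0.25 ] [-12.344  -0.833  -4.158] [ 0.12  -0.28   0.556]
0,.15 [ 0.459 -0.035  0.15 ] [-12.344  -0.833 -14.158] [ 0.12  -0.28   0.556]
0,.065 [ 0.459 -0.035  0.065] [-12.344  -0.833 -22.658] [ 0.12  -0.28   0.556]
rad 0.014228539373096781 ang 3.171335557740347 ztool yaw 1.0958025539169813 y [-0.294 -0.037 -0.955]
```

Request:
jog_arm --motion "-2.5 -0.2 0.5 0.024 -0.056 0.11; -2.5 -0.2 0 0.024 -0.056 0.11; -2.5 -0.2 0 0.024 -0.056 0.11; -2.5 -0.2 -1.5 0.024 -0.056 0.11; -2.3 -0.1 -2.5 0.024 -0.056 0.11"

```text
time_s: 13.25
eef_pos: [0.4676, -0.0362, 0.2533]
orientation: [-1.58, -0.021, 0.042]
force: [-0.7, -0.5, 1.4]
width: 0.999
```

```bash
python3 kn.py 0,.14 0,.063
```

```text
13.25 [ 0.468 -0.036  0.253] [-0.348 -0.275 -0.222  1.633 -0.013 -0.388] [-0.663 -0.513  1.437] [ 0.01  -0.011 -0.037] 0.9992035536257513
0,.14 [ 0.459 -0.035  0.14 ] [ -0.905   0.12  -11.332] [ 0.01  -0.013  0.024]
0,.063 [ 0.459 -0.035  0.063] [ -0.905   0.12  -19.032] [ 0.01  -0.013  0.024]
rad 0.10055973529642072 ang 0.017683009312749576 ztool yaw 1.610628950679016 y [-0.013 -0.01  -1.   ]
```

Request:
jog_arm --motion "-0.5 0.1 -2.4 0.01 -0.013 0.024; -0.4 0 -2.4 0 0 0; 0 0 -2.4 0 0 0; 0 0 -2.4 0 0 0; 0 0 -1.5 0 0 0"

```text
time_s: 13.75
eef_pos: [0.4552, -0.0355, 0.1419]
orientation: [-1.574, -0.062, 0.044]
force: [-0.1, 0.1, 0.0]
width: 1.001
```

```bash
python3 kn.py 0,.066; python3 - <<'E'
from look import *
a,b=look("e2.png",(310,150,410,250),(285,140,385,240))
E
```

```text
13.75 [ 0.455 -0.036  0.142] [-0.366 -0.362 -0.495  1.426  0.001 -0.434] [-0.098  0.13   0.004] [0.013 0.033 0.035] 1.00120798410865
0,.066 [ 0.459 -0.035  0.066] [ 0.336  0.054 -7.594] [ 0.004  0.012 -0.004]
rad 0.11288406541385214 ang 0.0028526682946847792 ztool yaw 1.6382867814122344 y [ 0.012 -0.004 -1.   ]
13.75 [ 0.455 -0.036  0.142] [-0.366 -0.362 -0.495  1.426  0.001 -0.434] [-0.098  0.13   0.004] [0.013 0.033 0.035] 1.00120798410865
```

View pics/e2.png

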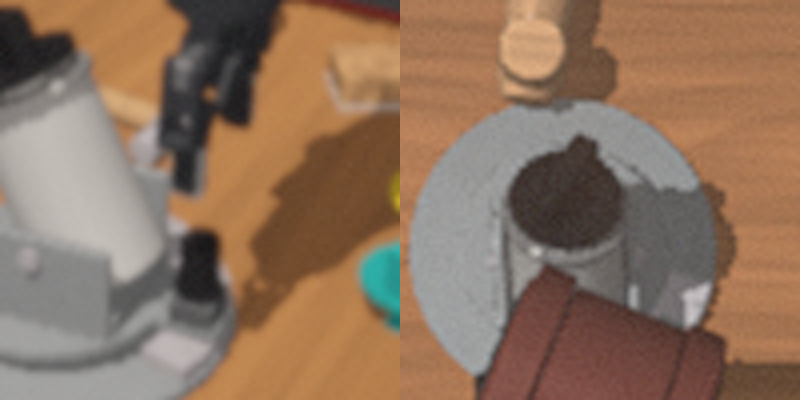

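The side view shows the fingers above the knob, and the top view shows the cap in the mouth with its handle on the rib line. Descending onto the knob.

Request:
jog_arm --motion "0.3 0.05 -1.6 0 0.012 0; 0 0 -1.6 0 0 0; 0 0 -1.5 0 0 0; 0 0 -1.5 0 0 0; 0 0 -1 0 0 0"

```text
time_s: 14.35
eef_pos: [0.4609, -0.0359, 0.0717]
orientation: [-1.576, -0.058, 0.049]
force: [-0.5, 0.1, 0.2]
width: 1.002
```

```bash
python3 kn.py 0,.066; python3 - <<'E'
from look import *
a,b=look("e3.png",(310,150,410,250),(285,140,385,240))
E
```

```text
14.35 [ 0.461 -0.036  0.072] [-0.36  -0.306 -0.578  1.292 -0.003 -0.428] [-0.548  0.123  0.249] [ 0.04   0.042 -0.055] 1.0018672331946377
0,.066 [ 0.459 -0.035  0.066] [-0.237  0.095 -0.574] [ 0.006  0.005 -0.004]
rad 0.10720166692655288 ang 0.010228779675157451 ztool yaw 1.6388212747313753 y [ 0.005 -0.006 -1.   ]
14.35 [ 0.461 -0.036  0.072] [-0.36  -0.306 -0.578  1.292 -0.003 -0.428] [-0.548  0.123  0.249] [ 0.04   0.042 -0.055] 1.0018672331946377
```

View pics/e3.png

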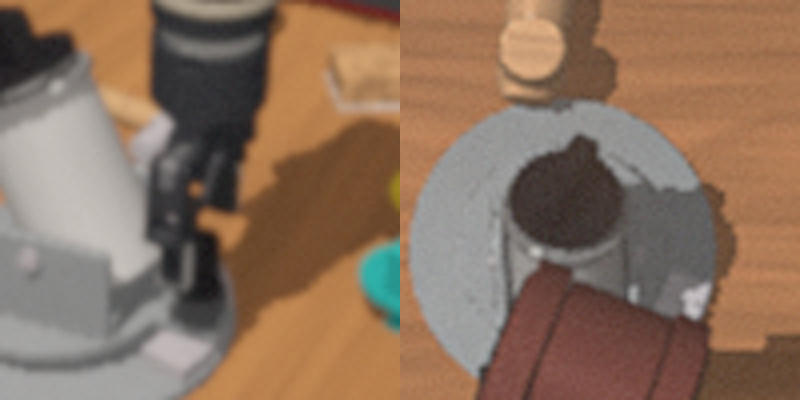

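The fingers straddle the knob at side about (358,217). Small correction, then grip.

Request:
jog_arm --motion "-0.24 0.1 -0.4 0 0 0; 0 0 0 0 0 0; 0 0 0 0 0 0; 0 0 0 0 0 0; 0 0 0 0 0 0"

```text
time_s: 14.95
eef_pos: [0.4589, -0.0351, 0.0695]
orientation: [-1.577, -0.059, 0.048]
force: [-0.1, -0.1, 0.2]
width: 0.999
```

Request:
jog_arm --motion "0 0 0 0 0 0; 0 0 0 0 0 0; 0 0 0 0 0 0; 0 0 0 0 0 0; 0 0 0 0 0 0" --fingers 1 --squeeze 80

```text
time_s: 15.45
eef_pos: [0.4593, -0.0352, 0.0704]
orientation: [-1.577, -0.06, 0.048]
force: [-1.4, 0.5, 4.4]
width: 0.304
```

```bash
python3 kn.py 0,.066
```

```text
15.45 [ 0.459 -0.035  0.07 ] [-0.359 -0.315 -0.587  1.288 -0.003 -0.428] [-1.406  0.465  4.431] [0.165 0.384 0.109] 0.304256491322335
0,.066 [ 0.459 -0.035  0.066] [-0.079  0.021 -0.44 ] [ 0.006  0.008 -0.004]
rad 0.1087220764148606 ang 0.002349118844220399 ztool yaw 1.6389451183030797 y [ 0.008 -0.006 -1.   ]
```

Request:
jog_arm --motion "0 0 0.5 0 0 0; 0 0 0.5 0 0 0; 0 0 0.4 0 0 0; 0 0 0.2 0 0 0; 0 0 0.2 0 0 0"

```text
time_s: 15.95
eef_pos: [0.4591, -0.0348, 0.0875]
orientation: [-1.575, -0.059, 0.048]
force: [4.7, -0.1, -9.0]
width: 0.303
```

```bash
python3 kn.py 0,.086
```

```text
15.95 [ 0.459 -0.035  0.087] [-0.36  -0.324 -0.563  1.323 -0.002 -0.428] [ 4.719 -0.147 -9.031] [-0.079 -0.948  0.023] 0.30327594866403645
0,.086 [ 0.459 -0.035  0.086] [-0.058 -0.017 -0.146] [ 0.005  0.007 -0.004]
rad 0.10890639114943317 ang -0.0011965937408877636 ztool yaw 1.6388377601418933 y [ 0.007 -0.005 -1.   ]
```

Request:
jog_arm --motion "0.12 -1.08 0.03 0 0 0.1; 0.23 -1.06 0.03 0 0 0.1; 0.34 -1.04 0.03 0 0 0.1; 0.44 -1.0 0.03 0 0 0.1; 0.54 -0.95 0.03 0 0 0.1"

```text
time_s: 16.45
eef_pos: [0.4767, -0.0864, 0.0885]
orientation: [-1.524, -0.465, 0.449]
force: [7.4, 2.1, -9.8]
width: 0.297
```

```bash
python3 kn.py .9,.086
```

```text
16.45 [ 0.477 -0.086  0.089] [-0.454 -0.245 -0.497  1.311  0.006 -1.038] [ 7.361  2.146 -9.772] [ 0.361 -1.545 -0.543] 0.2969949459196176
.9,.086 [ 0.505 -0.118  0.086] [ 2.861 -3.151 -0.253] [-0.003  0.01   0.38 ]
rad 0.10819920133724041 ang 0.506628883426143 ztool yaw 2.1546321997804965 y [ 0.01   0.001 -1.   ]
```

Request:
jog_arm --motion "0.65 -0.89 0 0 0 0.1; 0.74 -0.82 0 0 0 0.1; 0.82 -0.75 0 0 0 0.1; 0.5 -0.4 0 0 0 0.06; 0 0 0 0 0 0"

```text
time_s: 16.95
eef_pos: [0.5057, -0.116, 0.087]
orientation: [-1.435, -0.757, 0.737]
force: [4.4, -0.5, -8.9]
width: 0.302
```

```bash
python3 kn.py .9,.086; python3 look.py f1.png
```

```text
16.95 [ 0.506 -0.116  0.087] [-0.486 -0.129 -0.396  1.299  0.012 -1.444] [ 4.417 -0.507 -8.863] [-0.283 -1.066 -0.314] 0.3022053313845169
.9,.086 [ 0.505 -0.118  0.086] [-0.032 -0.193 -0.105] [-0.009  0.009  0.005]
rad 0.10773687815019621 ang 0.8922528924739899 ztool yaw 2.5294741357740644 y [ 0.009  0.009 -1.   ]
16.95 [ 0.506 -0.116  0.087] [-0.486 -0.129 -0.396  1.299  0.012 -1.444] [ 4.417 -0.507 -8.863] [-0.283 -1.066 -0.314] 0.3022053313845169
```

View pics/f1.png

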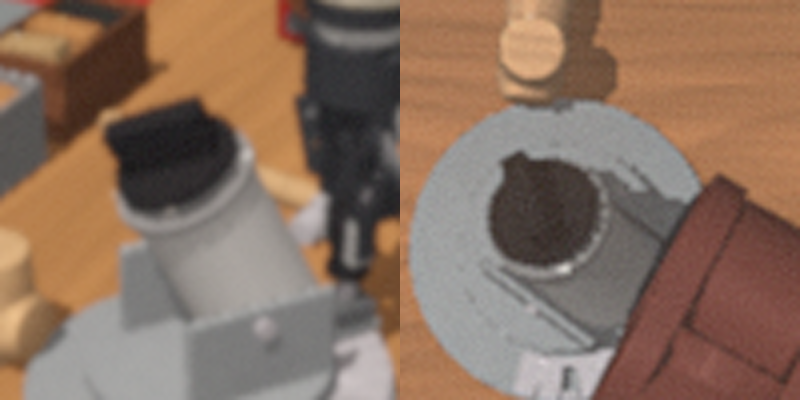

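The pot has swung about 0.89 rad, with the cap still in place. Lowering the pin.

Request:
jog_arm --motion "-0.03 -0.1 -0.4 0 0 0; 0 0 -0.4 0 0 0; 0 0 -0.4 0 0 0; 0 0 -0.3 0 0 0; 0 0 -0.2 0 0 0"

```text
time_s: 17.55
eef_pos: [0.5064, -0.1165, 0.0703]
orientation: [-1.436, -0.758, 0.733]
force: [-0.9, 1.4, 15.1]
width: 0.302
```

```bash
python3 kn.py .9,.0704
```

```text
17.55 [ 0.506 -0.116  0.07 ] [-0.487 -0.119 -0.418  1.266  0.014 -1.443] [-0.932  1.361 15.121] [0.339 0.308 0.044] 0.30249882494214975
.9,.0704 [ 0.505 -0.118  0.07 ] [-0.108 -0.15   0.005] [-0.01   0.012  0.007]
rad 0.10765461242172004 ang 0.9003175132473791 ztool yaw 2.5274012639040473 y [ 0.012  0.01  -1.   ]
```

The pin is back at its original height (0.0703) and presses on its seat, so it is in the hole. Release and retreat.

Request:
jog_arm --motion "0 0 0.05 0 0 0; 0 0 0 0 0 0; 0 0 0 0 0 0; 0 0 0 0 0 0; 0 0 0 0 0 0" --fingers -1

```text
time_s: 18.05
eef_pos: [0.5058, -0.1166, 0.0721]
orientation: [-1.436, -0.757, 0.735]
force: [0.1, 0.3, -0.7]
width: 1.003
```

Request:
jog_arm --motion "0 0 1.5 0 0 0; 0 0 2 0 0 0; 0 0 3 0 0 0; 0 0 3.5 0 0 0; -0.5 -1 3.5 0 0 0"

```text
time_s: 18.55
eef_pos: [0.4973, -0.1242, 0.2104]
orientation: [-1.428, -0.754, 0.738]
force: [0.6, -1.2, 0.2]
width: 1.001
```

Request:
jog_arm --motion "-1 -3.5 2 0 0 0; -1 -3.5 2 0 0 0; -1 -4 1 0 0 0; -1 -4 0 0 0 0; -1 -4 0 0 0 0"

```text
time_s: 19.05
eef_pos: [0.4475, -0.3179, 0.2769]
orientation: [-1.441, -0.767, 0.741]
force: [-0.1, 0.4, 1.0]
width: 0.997
```

```bash
python3 - <<'E'
from look import *
a,b=look("g1.png",(280,140,380,240),(285,140,385,240)); save(a,"g1s.png"); save(b,"g1t.png")
for z in(.06,.096): print(proj(a,[.505,-.118,z]),proj(b,[.505,-.118,z]))
E
```

```text
19.05 [ 0.447 -0.318  0.277] [-0.864 -0.05   0.024  1.636  0.015 -1.83 ] [-0.104  0.383  0.967] [-0.007 -0.059 -0.037] 0.9965723935847256
[356.688 200.903] [352.658 220.834]
[357.218 190.256] [353.634 220.468]
```

View pics/g1.png

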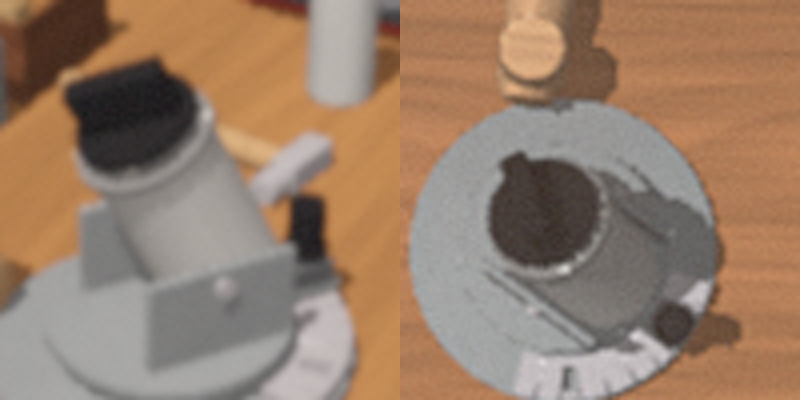

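View pics/g1t.png

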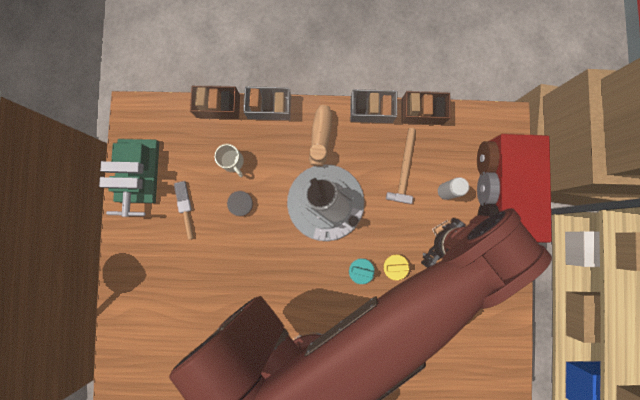

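Top view: every bystander is where it was, and the knob sits at about (353.5,220.5), as predicted for the second hole. I'll check the pin height numerically against the first pictures.

```bash
python3 - <<'E'
from h import *; import pickle
s0=pickle.load(open("side0.pkl","rb")); s1,t1=pickle.load(open("last.pkl","rb")); t0=pickle.load(open("top0.pkl","rb"))
def topedge(im,p):
    u=proj(im,[*p,.096]); g=im["pixels"].astype(float).max(2); c=int(round(u[0]))
    col=g[int(u[1])-9:int(u[1])+6,c-2:c+3].mean(1); bg=col[:3].mean(); fg=col.min(); th=(bg+fg)/2
    i=np.argmax(col<th); return int(u[1])-9+i-(th-col[i])/(col[i-1]-col[i]), u
for n,im,p in(("before",s0,[.4585,-.035]),("after",s1,[.505,-.117])):
    e,u=topedge(im,p); print(n,e,u,"edge-pred",e-u[1]," px per 10mm",proj(im,[*p,.096])[1]-proj(im,[*p,.106])[1])
# knob xy from top
g=t1["pixels"].astype(int).max(2)[208:232,340:366]; m=(g<75).astype(np.uint8)
n,l,stt,c=cv2.connectedComponentsWithStats(m); i=1+np.argmax(stt[1:,4]); P=onz(t1,c[i][0]+340,c[i][1]+208,.096)[:2]; print(c[i]+[340,208],stt[i],P)
A=np.array([.5678,-.028]); v0=np.array([.4585,-.035])-A; v1=P-A; print("swing",np.arctan2(v0[0]*v1[1]-v0[1]*v1[0],v0@v1),np.linalg.norm(v1))
# cap disc vs mouth after swing
d=cv2.absdiff(t0["pixels"],t1["pixels"]).max(2); m=(d>60)[:245,:385].astype(np.uint8); ys,xs=np.nonzero(m); print("changed bbox",xs.min(),xs.max(),ys.min(),ys.max())
E
```

```text
before 206.90205371248024 [360.2463496  209.36234092] edge-pred -2.4602872085776255  px per 10mm 3.145954430895898
after 188.9728183118741 [357.0709546  190.42146389] edge-pred -1.4486455790813295  px per 10mm 3.019875380977936
[352.88888889 220.77777778] [ 9  8 10 10 63] [ 0.5039497  -0.11563433]
swing 0.8771764311728968 0.10842802130714795
changed bbox 307 369 178 239
```

```bash
python3 -c "
from rig import r
print(r.close_job()); s=r.get_state(); print(s['time_s'],s['force'])"
```

```text
the job is handed in; nothing more can be done
None
the job is handed in; nothing more can be done
```

The job is done and handed in at about 19 s of the 64 s allowed.

**Cap:** I picked up the black cap by its handle and fitted it into the notches. I pressed it until its disc met the collar (about 19 N), then twisted it clockwise 65° while still pressing. It rose to about 14 mm below the collar's top face, held against an 18 N upward pull, and stayed locked after I let go.

**Pin and pot:** I drew the pin 17 mm, swung the pot anticlockwise by about 0.9 rad and let the pin down. It came back to its original height (0.0703 m against 0.0704 m when first gripped), and I released it.

**Last checks:**
- **Pin height:** the side view shows the knob about 1 px lower than the first picture implied. A pin riding on the plate would show about 3 px higher, so it is fully down.
- **Swing angle:** the picture gave 0.877 rad and the arm pose 0.900 rad. The gap is about 2.5 mm at the knob, near the calibration accuracy, so I take the pin as seated in the second hole.
- **Bystanders:** left of the arm in the top view, only the stand area had changed. The hammer and can look unmoved. The arm hid the sanding block and one yellow cap, so I could not compare them, but I felt no contact near either.

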